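# Restack the slip clutch of a cap tester

## Robot

A 6-joint arm with a two-finger parallel gripper is mounted at the origin on the work surface. World frame = base frame: x ahead of the robot, y to its left, z up, the work surface at z = 0. Lengths are in m, angles in rad, forces in N, time in s.
With the tool pointing down it reaches from about 0.325 to 0.775 m from the base axis. Payload 5.5 kg.
Tool frame: the origin (TCP) lies at the very end of the fingers, on their centre line; the grasp point (between the pads) lies 19 mm behind it; z points along the fingers, y is the direction in which the jaws open and shut (so a half turn about z gives the same grasp; the last joint's range is limited). The gripper opens to 85 mm and grips with 20 to 120 N. Pads are 22 mm wide; open, the fingers measure 114 mm over their backs; the gripper's body (76 mm by 85 mm) begins 54 mm behind the grasp point. The pads swing forward as they close: fully open they stand 13 mm farther back than shut.
Start: joints at [1.098, 0.091, 1.231, -0, 1.82, -0.057], TCP at [0.242, 0.549, 0.231] pointing down, gripper open.
Joint ranges: [-2.87, 2.87], [-0.86, 2.18], [0.17, 2.46], [-1.51, 4.65], [0.06, 2.69], [-2.65, 2.65]. Speed limits (rad/s): [2.57, 2.57, 3.01, 3.14, 3.14, 3.14].

## Interface

Orientations are given as a unit quaternion [w, x, y, z].
In Python, from cell import movep, move_straight, move_joints, move_gripper, pause, ik, observe, capture, camera_params, IKError, finish_job gives the robot as it stands. The module is installed in compiled form; this text tells all that it offers. Calls block until the motion is done:
- movep(position, orientation): joint-space move of the TCP to a pose.
- move_straight(position, rot=None, velocity=0.15, max_force=None): straight line of the TCP; rot=None keeps the orientation; velocity is the mean speed in m/s. With max_force (N) it stops when the force on the tool has changed by that much, and returns True; else False.
- move_joints(angles): joint-space move.
- move_gripper(opening, effort=None): finger opening in m; effort is the grip in N (None keeps the last); returns when the fingers have stopped.
- pause(seconds).
- ik(position, orientation): joint angles nearest the present ones, or None.
- observe(): the state.
- capture(name): name is "side" or "top"; returns the picture (400x640x3 uint8, red, green, blue); there is no depth.
- camera_params(name): a dict with "fx", "fy", "cx", "cy" (pixels), "k1" (the pictures are not rectified: a ray, as slopes to the right and down, at radius r is drawn at 1 + k1 r^2 times it, then the intrinsics apply), "R" (3x3) and "t" (3): a world point X has camera coordinates R X + t. Camera axes: x right, y down, z forward; pixel columns grow to the right and rows downward; lengths in m; the calibration is good to about 2 mm. A picture is of the moment at which its call begins. camera_params takes no time and is no camera call.
A pose or a line that the arm cannot do raises IKError and nothing moves.
- finish_job(): hands the job in, once; it reports no verdict.
The state is a dict: "time": time; "q": joint angles; "dq": joint speeds; "tau": joint torques, N m; "ee_pos": TCP position; "tcp_rot": TCP orientation; "contact_force": force on the tool from outside, world axes, zero at the start; "ft_torque": the same for the moment, N m; "width": finger opening in m.
Only numpy, scipy, OpenCV 4.12 (cv2) and the standard library are available. Lean on these libraries where they do the work, as an engineer would, in place of code of your own. Each camera call takes 0.05 s, during which the arm holds its last target. There are 200 camera calls.

## Task

Finish the plate stack on the splined hub: on top of the plate already there put the lined plate with the forked tab, then the plain plate, each with its tab pointing opposite to the tab of the plate directly below it. Lower each plate down the splines until it lies flat on the one below before you let go of it; the bottom plate stays seated as it is, and the other things on the desk stay where they are.

Things in the scene. Friction and masses are not known exactly. Their poses are not given: they have to be found in the camera images.
- clutch: Fixed round aluminium stand, 110 mm diameter, 20 mm high; on its centre a splined steel hub: a cross of four ribs along x and y (7 mm thick, 26 mm tip to tip), z=20 to 62 mm, then a coned nose (12 mm diameter, 4 mm at the top, z=76 mm). Plates fit at all four quarter turns, 1.5 mm play all round. Origin: hub axis at the desk; z up; x along the tab of the plate on it at the start.
- hub_seat (a point): Point on the hub axis at the top face of the stand's base (20 mm above the desk), axes as clutch. The underside of the bottom plate rests here.
- plate_low: Plain separator plate already on the hub, lying on the stand's base, loose on the splines. Bright steel, 12 mm thick, plain rectangular tab. Shape, size, origin and axes as plate_plain.
- plate_lined: Lined friction plate flat on the desk, 16 mm thick, dark steel, black lining on the body, FORKED tab: two prongs x=30 to 80 mm, 8 mm wide, centred at y=+-10 mm. Body (60 x 46 mm), bore, origin and axes as plate_plain. 0.14-0.28 kg. Home: underside 12 mm above hub_seat, on the bottom plate.
- plate_plain: Plain steel separator plate flat on the desk, 12 mm thick. Body 60 mm in x, 46 mm in y (flat sides, good to grip across, over the bore); tab from x=30 to 80 mm, 24 mm wide. Cross-shaped through bore, slots 10 mm wide, 29 mm long, along x and y. Origin: bore axis at the underside; x along the tab, z up. 0.14-0.28 kg. Home: underside 28 mm above hub_seat, on the lined plate.
- plate_low_tab (a point): Point on the tab's centre line of plate_low, 70 mm from the bore axis, 6 mm above its underside.
- plate_lined_tab (a point): Point on the tab's centre line of plate_lined, 70 mm from the bore axis, 8 mm above its underside.
- plate_plain_tab (a point): Point on the tab's centre line of plate_plain, 70 mm from the bore axis, 6 mm above its underside.
- nozzle_cap: Bystander: orange plastic nozzle cap, 48 mm diameter, 50 mm high. Origin: centre of underside.
- ring_gauge: Bystander: steel ring gauge lying flat, 56 mm diameter, 32 mm bore, 14 mm high, no tab. Origin: centre of underside.
- caliper: Bystander: caliper lying flat, 200 mm long along its x, 12 mm high. Origin: middle of the beam's underside.
- bottle: Bystander: white plastic bottle, 64 mm diameter, 120 mm high. Origin: centre of underside.
- jar: Bystander: white plastic jar, 72 mm diameter, 80 mm high. Origin: centre of underside.
- carton: Bystander: cardboard box 130 x 100 x 70 mm. Origin: centre of underside.
Not all that is in view belongs to the job. What is shaped like the plate_plain but orange is not meant.

How it is judged:
On the way:
1. the lined plate is home on the bottom plate, its forked tab opposite to the bottom plate's tab (z of plate_low in the frame of hub_seat between -0.003 and 0.003 m and horizontal distance between each of plate_low, plate_lined and hub_seat below 0.004 m and angle between each of plate_low, plate_lined's own z axis and vertical below 0.08 rad and x of plate_low_tab in the frame of hub_seat above 0.06 m and z of plate_lined in the frame of hub_seat between 0.009 and 0.015 m and x of plate_lined_tab in the frame of hub_seat below -0.06 m), for 0.2 s.
At the end, for the whole second after the job is handed in: All three plates at rest on the hub, flat (0.08 rad), within 4 mm of its axis: bottom plate at hub_seat, tab along the hub's +x; lined plate 12 mm above, tab along -x; plain plate 28 mm above, tab along +x; heights within 3 mm (all of step 1 and z of plate_plain in the frame of hub_seat between 0.025 and 0.031 m and horizontal distance between plate_plain and hub_seat below 0.004 m and angle between plate_plain's own z axis and vertical below 0.08 rad and x of plate_plain_tab in the frame of hub_seat above 0.06 m and linear speed of each of plate_low, plate_lined, plate_plain below 0.02 m/s); the robot touches nothing.
It fails at once if a plate is let go over the hub more than 10 mm above its home ((horizontal distance between plate_lined and hub_seat below 0.012 m and z of plate_lined in the frame of hub_seat above 0.022 m and contact force between the fingers and plate_lined below 0.05 N) or (horizontal distance between plate_plain and hub_seat below 0.012 m and z of plate_plain in the frame of hub_seat above 0.038 m and contact force between the fingers and plate_plain below 0.05 N)).
It fails at once if a bystander is moved by more than 30 mm (distance of any of nozzle_cap, ring_gauge, caliper, bottle, jar, carton from where it was at the start of the episode above 0.03 m).
It also fails if it takes over 61 s, if anything falls off the work surface, if the arm or the gripper's body presses on something with over 40 N, if the wrist force passes 120 N, or if a joint passes its speed limit or range.

## Working session

There is one attempt and no reset: what is moved stays moved. The work goes in short steps, each a Python script; the robot and the scene stay as the last script left them, time stands still between calls to the robot, and variables do not carry over. Pictures are saved under pics/ and viewed, about 8 in all and at most 12, crops included, and the job is handed in when it is done.

```bash
mkdir -p pics
python3 - <<'E'
from cell import *
import cv2
for n in("top","side"):
    im=capture(n); cv2.imwrite(f"pics/{n}0.png",im[:,:,::-1]); p=camera_params(n); print(n,p)
s=observe(); print(s['time'],s['ee_pos'],s['tcp_rot'],s['width'])
E
```

```text
top {'fx': 392.56352683626096, 'fy': 392.56352683626096, 'cx': 320.63188726931156, 'cy': 198.9428164629598, 'k1': -0.041784703874044274, 'R': array([[ 0.01616915, -0.99985995,  0.00431731],
       [-0.98743072, -0.01664681, -0.15717331],
       [ 0.15722316, -0.00172169, -0.9875616 ]]), 't': array([0.07251759, 0.56657149, 1.21379062])}
side {'fx': 375.48921805538714, 'fy': 375.48921805538714, 'cx': 323.5473307789097, 'cy': 199.0176026276627, 'k1': -0.05478065989644778, 'R': array([[ 0.69478138, -0.71914197,  0.01066111],
       [-0.51686842, -0.50955762, -0.68789394],
       [ 0.50012585,  0.47242551, -0.72573292]]), 't': array([-0.33984369,  0.33772696,  0.76113407])}
0.1 [0.24225303 0.54863416 0.23024764] [-2.27831647e-04  2.06429969e-01  9.78460964e-01 -8.70416782e-04] 0.08526077844339386
```

View pics/top0.png

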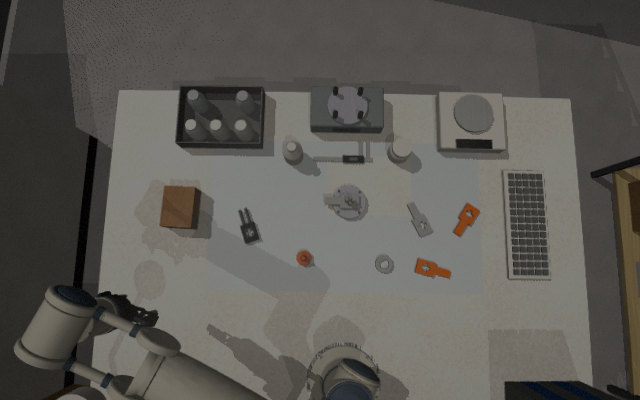

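View pics/side0.png

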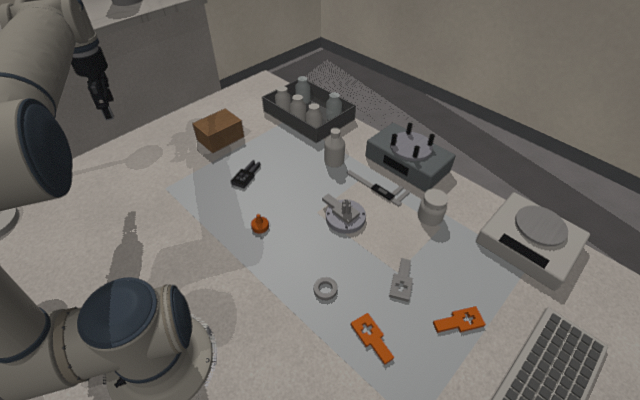

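The top view shows the lined plate at about (249,228) with its fork up-left. The hub is at (349,201) with the low tab pointing left, and the plain plate is at (421,221) with its tab up-left. I'll enlarge these in both views.

```bash
cat > h.py <<'E'
import numpy as np, cv2
from cell import *
def ray(n,uv):
    p=camera_params(n); d=np.array([(uv[0]-p['cx'])/p['fx'],(uv[1]-p['cy'])/p['fy']]); s=d.copy()
    for _ in range(10): s=d/(1+p['k1']*(s@s))
    R=p['R']; return -R.T@p['t'], R.T@np.array([*s,1.])
def plane(n,uv,z):
    c,d=ray(n,uv); return c+d*(z-c[2])/d[2]
def proj(n,X):
    p=camera_params(n); c=p['R']@np.array(X)+p['t']; s=c[:2]/c[2]; s=s*(1+p['k1']*(s@s))
    return np.array([s[0]*p['fx']+p['cx'],s[1]*p['fy']+p['cy']])
def crops(out,items,w=50,k=8):  # items (img, u, v)
    t=[]
    for im,u,v in items:
        c=im[v-w//2:v+w//2,u-w//2:u+w//2,::-1]
        t.append(cv2.convertScaleAbs(cv2.resize(c,None,fx=k,fy=k,interpolation=cv2.INTER_CUBIC),alpha=1.5))
    n=len(t)//2
    cv2.imwrite(out,np.vstack([np.hstack(t[:n]),np.hstack(t[n:])]))
E
python3 - <<'E'
from h import *
a=cv2.imread("pics/top0.png")[:,:,::-1];b=cv2.imread("pics/side0.png")[:,:,::-1]
crops("pics/c0.png",[(a,249,226),(a,345,202),(a,419,220),(b,246,174),(b,345,212),(b,402,282)],52,5)
for n,v in dict(lined=(250,234),hub=(349,202),plain=(424,229)).items(): print(n,plane("top",v,.012))
E
```

```text
lined [0.45139149 0.30923129 0.012     ]
hub [ 0.56189047 -0.0116096   0.012     ]
plain [ 0.47684744 -0.25717063  0.012     ]
```

View pics/c0.png

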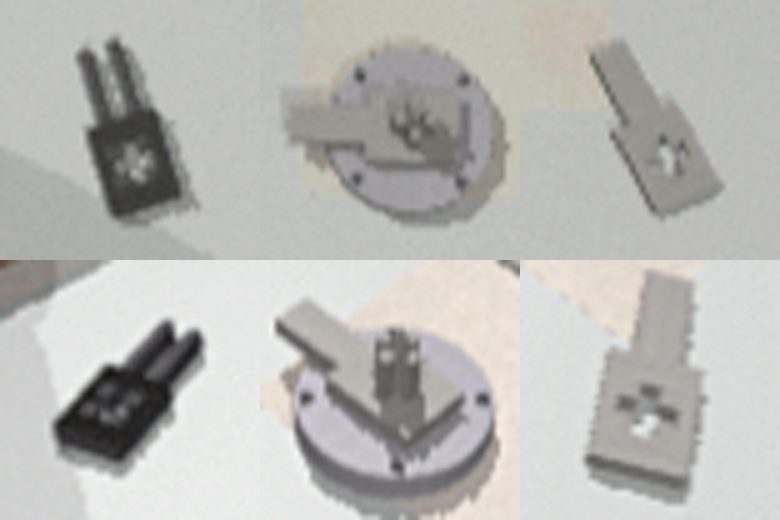

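Run:
```python
from h import *
from scipy.optimize import least_squares
I={n:cv2.imread(f"pics/{n}0.png") for n in("top","side")}
O={'tl':(223,200),'th':(319,176),'tp':(393,194),'sl':(220,148),'sh':(319,186),'sp':(376,256)}
B={'tl':(0,0),'th':(260,0),'tp':(520,0),'sl':(0,260),'sh':(260,260),'sp':(520,260)}
def px(k,c): return np.array([(c[i]-B[k][i]+.5)/5-.5+O[k][i] for i in(0,1)])
def blob(n,uv):
    g=cv2.cvtColor(I[n],cv2.COLOR_BGR2GRAY).astype(float); u,v=np.round(uv).astype(int)
    w=g[v-2:v+3,u-2:u+3]; w=np.clip(np.percentile(w,60)-w,0,None); y,x=np.mgrid[-2:3,-2:3]
    return np.array([u+(w*x).sum()/w.sum(),v+(w*y).sum()/w.sum()])
H={'th':[(361,76),(463,78),(461,183),(357,179)],'sh':[(308,399),(481,399),(397,466)]}
P={}
for k,L in H.items():
    n='top' if k[0]=='t' else 'side'
    P[k]=np.array([plane(n,blob(n,px(k,c)),.020) for c in L]); print(k,P[k].round(4).tolist())
print('hub top',P['th'].mean(0),'side',(P['sh'][0]+P['sh'][1])/2)
t=P['th']; d=[t[0]-t[1],t[3]-t[2],t[0]-t[3],t[1]-t[2]]; print('yaw edges',[np.degrees(np.arctan2(e[1],e[0])).round(1) for e in d],[np.linalg.norm(e).round(4) for e in d])
print('nose top z76: side',plane('side',px('sh',(398,330)),.076),'top',plane('top',px('th',(413,120)),.076))
# plates: labelled top-face corners (local x,y)
def fit(name,z,C):
    W=[];L=[]
    for k,uv,l in C: W.append(plane('top' if k[0]=='t' else 'side',px(k,uv),z)[:2]);L.append(l)
    W=np.array(W);L=np.array(L)/1000.
    f=lambda p,W=W,L=L:(L@np.array([[np.cos(p[2]),np.sin(p[2])],[-np.sin(p[2]),np.cos(p[2])]])+p[:2]-W).ravel()
    r=least_squares(f,[*W.mean(0),.4 if name!='low' else 1.57]).x
    print(name,r.round(4),np.degrees(r[2]).round(1),'res mm',(f(r).reshape(-1,2)*1000).round(1).tolist())
fit('lined',.016,[('tl',(86,130),(30,23)),('tl',(152,108),(30,-23)),('tl',(181,198),(-30,-23)),('tl',(115,215),(-30,23)),
 ('sl',(57,428),(-30,23)) ,('sl',(125,455),(-30,-23)),('sl',(167,395),(30,-23)),('sl',(103,368),(30,23))])
fit('plain',.012,[('tp',(612,131),(30,23)),('tp',(677,98),(30,-23)),('tp',(722,184),(-30,-23)),('tp',(658,212),(-30,23)),('tp',(592,53),(80,12)),('tp',(624,40),(80,-12)),
 ('sp',(587,457),(-30,23)),('sp',(688,473),(-30,-23)),('sp',(703,357),(30,-23)),('sp',(608,347),(30,23)),('sp',(645,270),(80,12)),('sp',(694,278),(80,-12))])
fit('low',.032,[('sh',(307,297),(80,-12)),('sh',(276,325),(80,12)),('sh',(464,395),(-30,-23)),('sh',(407,437),(-30,23)),('sh',(330,372),(30,23)),
 ('th',(285,90),(80,-12)),('th',(290,137),(80,12)),('th',(465,95),(-30,-23)),('th',(462,166),(-30,23)),('th',(365,161),(30,23)),('th',(385,89),(30,-23))])
```

```text
th [[0.5972, 0.0231, 0.02], [0.5956, -0.0442, 0.02], [0.5286, -0.0426, 0.02], [0.5288, 0.0256, 0.02]]
sh [[0.5294, 0.0232, 0.02], [0.5963, -0.0462, 0.02], [0.5291, -0.0442, 0.02]]
hub top [ 0.56251404 -0.00953473  0.02      ] side [ 0.56281925 -0.01150165  0.02      ]
yaw edges [np.float64(88.6), np.float64(89.8), np.float64(-2.1), np.float64(-1.4)] [np.float64(0.0673), np.float64(0.0682), np.float64(0.0684), np.float64(0.067)]
nose top z76: side [ 0.56095131 -0.01180002  0.076     ] top [ 0.55973077 -0.00739938  0.076     ]
lined [0.4557 0.3081 0.3541] 20.3 res mm [[-1.9, -2.8], [-1.0, -3.6], [0.7, -3.2], [-3.5, -2.3], [-2.2, 2.2], [-0.6, 6.1], [6.1, 3.8], [2.4, -0.2]]
plain [ 0.4914 -0.251   0.4926] 28.2 res mm [[0.6, -1.5], [-0.1, 1.3], [3.1, 1.2], [0.2, -0.8], [-1.6, 0.2], [0.8, 0.4], [2.5, 1.2], [-1.6, -0.7], [-4.9, -3.3], [0.8, 0.7], [1.0, 0.9], [-0.8, 0.2]]
low [ 0.5623 -0.0128  1.5151] 86.8 res mm [[1.9, -1.3], [5.8, 2.8], [0.9, -0.8], [-1.4, -0.6], [-3.3, -1.1], [-6.3, -6.0], [0.5, -1.0], [-0.1, 0.4], [0.5, 1.1], [1.6, -1.7], [0.1, 8.3]]
```

```bash
cat >> h.py <<'E'
def Q(phi): return np.array([0,np.cos(phi/2),np.sin(phi/2),0])
HUB=np.array([.5623,-.0107]); HY=np.radians(88.5)
def force(): return observe()['contact_force']
E
python3 - <<'E'
from h import *
for n,(u,v),z in (("top",(249,226),.016),("side",(246,174),.016)):
    im=cv2.imread(f"pics/{n}0.png"); g=im.max(2); w=28
    m=(g<75).astype(np.uint8); m2=np.zeros_like(m); m2[v-w:v+w,u-w:u+w]=m[v-w:v+w,u-w:u+w]
    k,l,st,c=cv2.connectedComponentsWithStats(m2); i=1+st[1:,4].argmax(); ys,xs=np.nonzero(l==i)
    print(n,st[i],np.median(g[v-w:v+w,u-w:u+w]))
    T=np.array([plane(n,p,.016)[:2] for p in zip(xs,ys)]);D=np.array([plane(n,p,0)[:2] for p in zip(xs,ys)])
    r=cv2.minAreaRect(np.array([plane(n,p,.016)[:2]*1000 for p in zip(xs,ys)],np.float32)); print(r)
    for yaw in (.27,.31,.35):
        a=np.array([np.cos(yaw),np.sin(yaw)]);b=np.array([-a[1],a[0]]); print(yaw,'front/rear along',(T@a).max().round(4),(D@a).min().round(4),'lat top',(T@b).max().round(4),(T@b).min().round(4))
for nm,p,y in (('lined',(.4557,.3081),.33),('plain',(.4914,-.251),.4926),('hubL',HUB,HY+np.pi),('hubP',HUB,HY)):
    for h in(0,np.pi):
        q=ik([*p,.02],Q(y+h)); q2=ik([*p,.15],Q(y+h)); print(nm,h,q if q is None else q.round(2),q2 is not None)
E
```

```text
top [239 208  20  36 334] 129.0
((478.5622253417969, 319.35369873046875), (111.94316101074219, 47.74152755737305), 20.64222526550293)
0.27 front/rear along 0.6031 0.491 lat top 0.2017 0.1526
0.31 front/rear along 0.6095 0.4982 lat top 0.1802 0.1322
0.35 front/rear along 0.615 0.5046 lat top 0.1593 0.1116
side [231 161  29  28 398] 153.0
((473.87921142578125, 311.6324462890625), (117.97918701171875, 54.475059509277344), 21.950815200805664)
0.27 front/rear along 0.5987 0.4915 lat top 0.2 0.1442
0.31 front/rear along 0.605 0.4988 lat top 0.1784 0.1233
0.35 front/rear along 0.6107 0.5053 lat top 0.157 0.1022
lined 0 [ 0.53  0.02  1.68 -0.    1.44  1.77] True
lined 3.141592653589793 [ 0.53  0.02  1.68 -0.    1.44 -1.37] True
plain 0 [-0.53  0.03  1.68 -0.    1.44  0.54] True
plain 3.141592653589793 [-0.53  0.03  1.68 -0.    1.44 -2.6 ] True
hubL 0 None False
hubL 3.141592653589793 [-0.08  0.05  1.65 -0.    1.44 -0.05] True
hubP 0 [-0.08  0.05  1.65 -0.    1.44 -0.05] True
hubP 3.141592653589793 None False
```

```bash
cat >> h.py <<'E'
def grasp(p,phi):
    movep([*p,.15],Q(phi)); move_gripper(.060,80)
    move_straight([*p,.03],velocity=.2)
    hit=move_straight([*p,-.012],velocity=.04,max_force=4)
    s=observe(); print('touch',hit,s['ee_pos'],s['contact_force'].round(1)); z=s['ee_pos'][2]
    move_straight([*p,z+.004],velocity=.05)
    move_gripper(.03,80); s=observe(); print('w',s['width'],s['ee_pos'].round(4),s['contact_force'].round(1),s['time'])
    return z+.004
E
python3 - <<'E'
from h import *
p=np.array([.4552,.3104])
z=grasp(p,.358+np.pi)
print(z)
move_straight([*p,z+.11],velocity=.15); s=observe(); print(s['width'],s['contact_force'])
im=[capture(n) for n in("top","side")]
for n,i in zip(("top","side"),im): cv2.imwrite(f"pics/{n}1.png",i[:,:,::-1])
a,b=[proj(n,[.47,.32,z+.11]).round().astype(int) for n in("top","side")]; print(a,b)
crops("pics/c1.png",[(im[0],*a),(im[1],*b)],70,5)
E
```

```text
touch True [ 0.45480355  0.31016535 -0.00504369] [-0.7 -0.6  5.8]
w 0.043885755634068095 [ 0.4553  0.3105 -0.0009] [-0.2  0.4  2.1] 3.8167
-0.0010436855614446433
0.044229583814091075 [-0.5992488  -0.12590846 -3.08902253]
[241 226] [239 149]
```

View pics/c1.png

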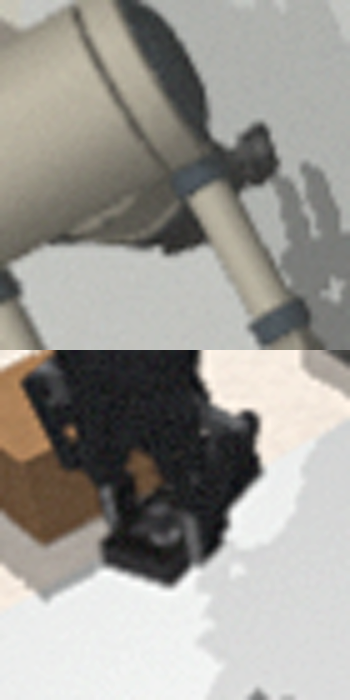

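The lined plate is held: width 44 mm, about 3 N of weight. Next I'll move over the hub and check its offset along the tab in the side view.

Run:
```python
from h import *
q=Q(HY+2*np.pi)
movep([.47,.22,.16],Q(.358+np.pi-.0)); movep([*HUB,.13],q); move_straight([*HUB,.105],velocity=.1); pause(.2)
s=observe(); print(s['ee_pos'],s['width'],s['contact_force'],s['time'],s['q'].round(2))
im=[capture(n) for n in("top","side")]
for n,i in zip(("top","side"),im): cv2.imwrite(f"pics/{n}2.png",i[:,:,::-1])
a,b=[proj(n,[*HUB,.11]).round().astype(int) for n in("top","side")]; print(a,b)
crops("pics/c2.png",[(im[0],*a),(im[1],b[0]+15,b[1]+20)],100,6)
R=cv2.imread("pics/c2.png"); cv2.imwrite("pics/c2.png",np.hstack([R[150:550],R[600:1000]])[:, :1200] if 0 else R[600:1200])
```

```text
[ 0.56269838 -0.0106789   0.10584694] 0.044156781979246135 [-1.09548018  0.48072373 -2.9156229 ] 7.25 [-0.08  0.    1.54  0.    1.59 -0.05]
[351 197] [347 190]
```

View pics/c2.png

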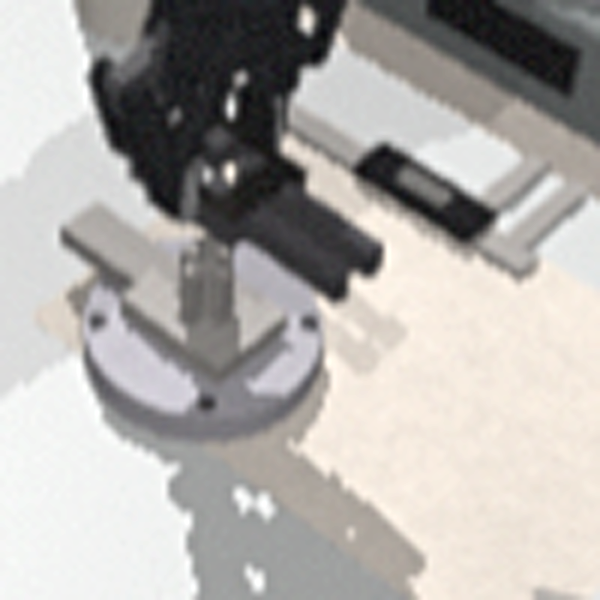

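Run:
```python
from h import *
a=np.array([np.cos(HY+np.pi),np.sin(HY+np.pi)]);b=np.array([-a[1],a[0]])
for l in((80,-14),(80,-6),(80,6),(80,14)):
  for z in(.1068,.1228):
    X=[*(HUB+a*l[0]/1000+b*l[1]/1000),z]; print(l,z,((proj("side",X)-[312,160]+.5)*6-.5).round(0))
X=np.array([*HUB,.12]);d=(proj("side",X+[*(a*.001),0])-proj("side",X))*6;print('px per mm along',d)
for z in(.076,.02): print(z,((proj("side",[*HUB,z])-[312,160]+.5)*6-.5).round(0))
im=cv2.imread("pics/side2.png")[196:214,358:380]
cv2.imwrite("pics/c2b.png",cv2.convertScaleAbs(cv2.resize(im,None,fx=24,fy=24,interpolation=cv2.INTER_CUBIC),alpha=1.8))
```

```text
(80, -14) 0.1068 [332. 305.]
(80, -14) 0.1228 [336. 279.]
(80, -6) 0.1068 [345. 295.]
(80, -6) 0.1228 [349. 269.]
(80, 6) 0.1068 [364. 280.]
(80, 6) 0.1228 [368. 254.]
(80, 14) 0.1068 [377. 270.]
(80, 14) 0.1228 [381. 244.]
px per mm along [1.73370695 1.20401494]
0.076 [208. 237.]
0.02 [201. 322.]
```

View pics/c2b.png

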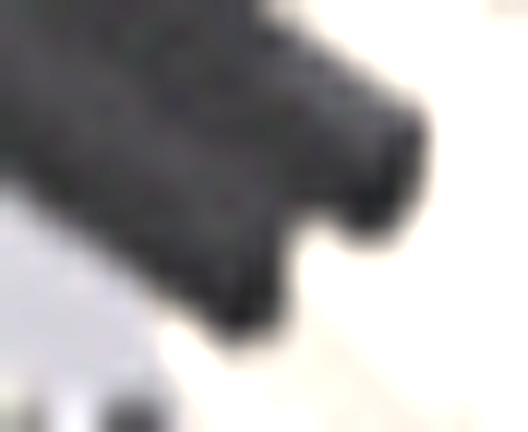

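```bash
cat >> h.py <<'E'
def st(t=''):
    s=observe(); print(t,s['ee_pos'].round(4),s['contact_force'].round(1),s['ft_torque'].round(2),'w',s['width'].round(4),round(s['time'],1)); return s
E
python3 - <<'E'
from h import *
st()
for z in(.072,.060,.052):
    h=move_straight([*HUB,z],velocity=.04,max_force=8); st(h)
    if h: break
E
```

```text
Traceback (most recent call last):
  File "h.py", line 31, in st
    s=observe(); print(t,s['ee_pos'].round(4),s['contact_force'].round(1),s['ft_torque'].round(2),'w',s['width'].round(4),round(s['time'],1)); return s
                                                                                                      ^^^^^^^^^^^^^^^^
AttributeError: 'float' object has no attribute 'round'
```

```bash
sed -i "s/s\['width'\].round(4)/round(s['width'],4)/" h.py
python3 - <<'E'
from h import *
st()
for z in(.072,.060,.052):
    h=move_straight([*HUB,z],velocity=.04,max_force=8); st(h)
    if h: break
E
```

```text
[ 0.5626 -0.0107  0.1057] [ 0.2  0.3 -2.5] [-0.    0.02  0.01] w 0.0441 7.3
False [ 0.5625 -0.0107  0.0724] [ 0.8 -0.7 -2.1] [ 0.09 -0.03  0.02] w 0.044 8.3
False [ 0.562  -0.0107  0.0594] [ 0.4  0.1 -2.6] [ 0.08  0.03 -0.02] w 0.0445 8.8
False [ 0.5621 -0.0107  0.0515] [ 0.   0.9 -1.6] [ 0.01 -0.04  0.02] w 0.0438 9.1
```

Run:
```python
from h import *
h=move_straight([*HUB,.036],velocity=.04,max_force=8); st(h)
if not h:
    h=move_straight([*HUB,.024],velocity=.02,max_force=6); st(h)
im=capture("side"); cv2.imwrite("pics/side3.png",im[:,:,::-1]); c=im[170:250,310:410,::-1]
cv2.imwrite("pics/c3.png",cv2.convertScaleAbs(cv2.resize(c,None,fx=7,fy=7,interpolation=cv2.INTER_CUBIC),alpha=1.5))
```

```text
False [ 0.5623 -0.0107  0.0357] [-0.7 -0.1 -3.2] [ 0.06 -0.04  0.06] w 0.0439 9.7
True [ 0.5626 -0.0107  0.0311] [-0.   0.2  4.2] [0.03 0.16 0.04] w 0.0441 10.1
```

View pics/c3.png

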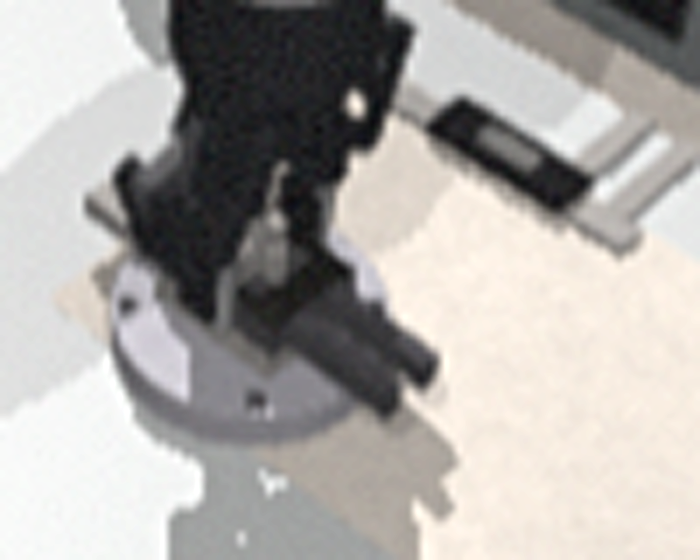

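The lined plate made contact at TCP z = 0.0311, which is its home height, and the picture shows it lying flat with the fork toward −x. I'll release it and fetch the plain plate.

Run:
```python
from h import *
move_gripper(.060); st('open')
move_straight([*HUB,.15],velocity=.15)
p=np.array([.4914,-.251]); ph=.4926
z=grasp(p,ph)
move_straight([*p,z+.16],velocity=.2); st('lift')
im=[capture(n) for n in("top","side")]
movep([*HUB,.15],Q(HY)); move_straight([*HUB,.105],velocity=.1); pause(.2); st('over')
im+=[capture(n) for n in("top","side")]
for n,i in zip("abcd",im): cv2.imwrite(f"pics/p4{n}.png",i[:,:,::-1])
c=np.hstack([im[1][170:280,300:400],im[3][150:260,280:400]])[:,:,::-1]
cv2.imwrite("pics/c4.png",cv2.convertScaleAbs(cv2.resize(c,None,fx=3.6,fy=3.6,interpolation=cv2.INTER_CUBIC),alpha=1.5))
```

```text
open [ 0.5611 -0.0106  0.029 ] [ 0.5  0.5 -0.4] [ 0.01 -0.02 -0.03] w 0.0602 10.4
touch True [ 0.49106592 -0.25084718 -0.00502961] [-1.1  0.9  4.6]
w 0.04369767269332933 [ 0.4915 -0.2511 -0.0009] [-0.7 -0.2  2.3] 14.675
lift [ 0.4907 -0.2506  0.1569] [-0.7 -1.4 -2. ] [-0.04  0.02 -0.05] w 0.0441 15.6
over [ 0.5628 -0.0108  0.1061] [ 0.3  0.8 -1.5] [-0.06 -0.    0.  ] w 0.0439 17.5
```

View pics/c4.png

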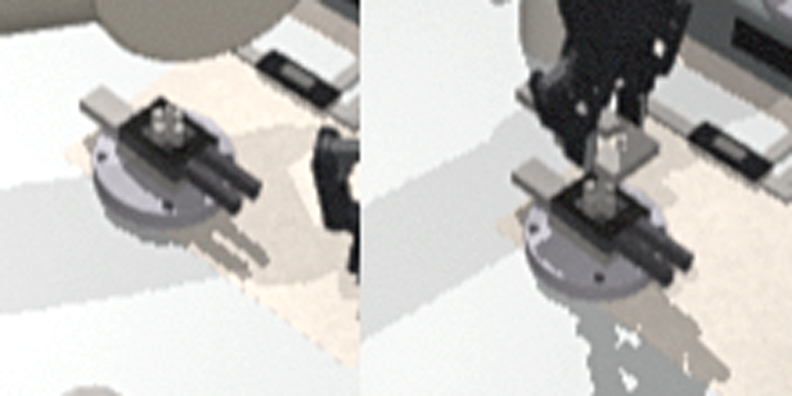

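Run:
```python
from h import *
a=np.array([np.cos(HY),np.sin(HY)]);b=np.array([-a[1],a[0]])
for l in((-30,-23),(-30,23)):
  for z in(.107,.119):
    print(l,z,proj("side",[*(HUB+[.0005,0]+a*l[0]/1000+b*l[1]/1000),z]).round(1))
X=np.array([*HUB,.12]);print('px/mm',proj("side",X+[*(a*.001),0])-proj("side",X))
im=cv2.imread("pics/p4d.png")[180:210,336:372]
cv2.imwrite("pics/c4b.png",cv2.convertScaleAbs(cv2.resize(im,None,fx=18,fy=18,interpolation=cv2.INTER_CUBIC),alpha=1.5))
```

```text
(-30, -23) 0.107 [361.8 192.3]
(-30, -23) 0.119 [362.2 188.9]
(-30, 23) 0.107 [349.5 201.4]
(-30, 23) 0.119 [349.8 198.1]
px/mm [-0.28866039 -0.20046451]
```

View pics/c4b.png

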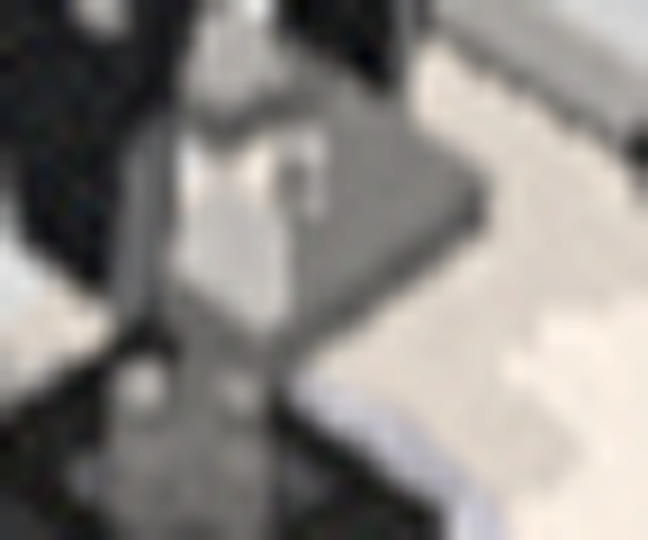

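Run:
```python
from h import *
for z,v in((.072,.04),(.060,.03),(.051,.03)):
    h=move_straight([*HUB,z],velocity=v,max_force=8); st(h)
    if h: break
else:
    h=move_straight([*HUB,.040],velocity=.02,max_force=6); st(h)
```

```text
False [ 0.5625 -0.0107  0.0724] [-0.   0.3 -2.4] [-0.06  0.01  0.04] w 0.044 18.6
False [ 0.5621 -0.0107  0.0597] [-0.4  0.2 -2.5] [ 0.02  0.1  -0.02] w 0.0439 19.1
False [ 0.5619 -0.0107  0.0504] [-2.   0.4 -2.8] [ 0.07  0.27 -0.01] w 0.0436 19.6
True [ 0.5625 -0.0103  0.0472] [0.3 0.4 4.9] [ 0.05  0.13 -0.02] w 0.0436 19.9
```

The contact came at z = 0.0472, where 0.047 was expected for home. I'll release, back off and check.

Run:
```python
from h import *
move_gripper(.060); st('open')
move_straight([*HUB,.15],velocity=.12); movep([.40,.30,.25],Q(HY)); pause(.3); st('away')
im=[capture(n) for n in("top","side")]
for n,i in zip(("top","side"),im): cv2.imwrite(f"pics/{n}5.png",i[:,:,::-1])
c=np.hstack([im[0][120:280,280:440],im[1][130:290,260:420]])[:,:,::-1]
cv2.imwrite("pics/c5.png",cv2.convertScaleAbs(cv2.resize(c,None,fx=2.5*1,fy=2.5,interpolation=cv2.INTER_CUBIC),alpha=1.5))
```

```text
open [ 0.561  -0.0101  0.0451] [-0.6  0.6 -0.1] [ 0.   -0.07 -0.01] w 0.0599 20.2
away [0.4004 0.2995 0.2497] [-0.1  0.3  0.8] [ 0.01  0.01 -0.01] w 0.06 22.9
```

View pics/c5.png

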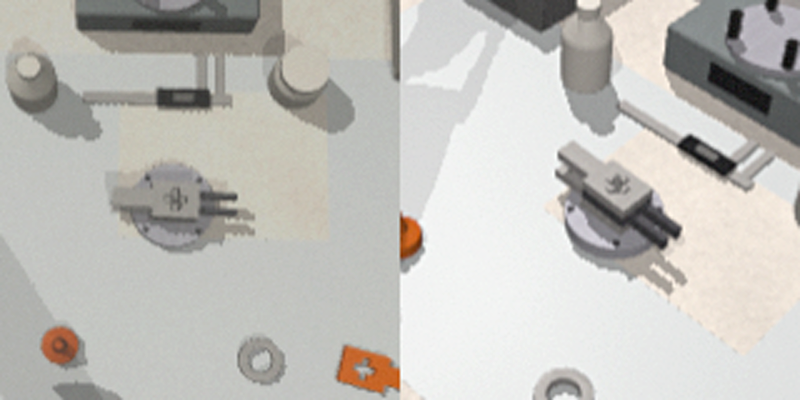

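Both views show a flat, aligned stack: plain tab left (+x), forked tab right (−x), low tab left. The bystanders look unmoved.

```bash
python3 -c "
from cell import *
finish_job(); print(observe()['time'])"
```

```text
the job is handed in; nothing more can be done
the job is handed in; nothing more can be done
```

I finished the stack and handed the job in at about 23 s of the 61 s allowed; `finish_job` gives no verdict. The lined plate went on the bottom plate with its fork opposite to that plate's tab, then the plain plate with its tab opposite to the fork.

- **Seating:** I lowered each plate with a force stop and let go only after contact. The lined plate touched at tool height 31.1 mm and the plain plate at 47.2 mm; home was about 31 and 47 mm. Nothing caught on the way down.
- **Final pictures:** Both cameras show the three plates flat and aligned. The tabs point +x, −x, +x from the bottom up. The gripper is clear, and the bystanders in view look unmoved. I judged this by eye and did not measure the final poses.
- **Disagreements:** The two cameras differed by about 2 mm on the hub position in y, within their calibration, so I used the mean. My hand-picked corners of the lined plate in the side view were off by up to 6 mm. I re-measured that plate from a dark mask before gripping it.

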